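# Find the finished choke by weight and load it in the tester

### The job

One of the three identical closed boxes is clearly heavier, because it holds the finished choke: lift the boxes, keeping them upright and closed, to feel which one it is. Open that box, never having two boxes open at once, set its lid bar-up flat on the bench, and gently stand the choke upright between the posts of the test fixture, fully down on the pad so that its edge holds the switch lever down. Leave the boxes standing on the bench clear of the fixture, the other two closed, and leave the jar and tweezers alone.

Things in the scene. Friction and masses are not known exactly. Their poses are not given: they have to be found in the camera images.
- box1_mid (a point): Loose closed box of grey plastic, one of three alike: 126 (its x) x 60 (its y) x 52 mm high, walls and floor 4 mm (118 x 52 mm inside), about 250 g without lid and contents. This point is its centre, 26 mm above its underside; z up. One box, drawn afresh each time, holds the finished choke (about 450 g), the other two only an empty case (20 g) that looks the same.
- box1_seat (a point): Where the choke or empty case stands in box 1: the middle of its floor's top face, 4 mm above the underside. Both are upright black cylinders, 40 mm diameter, 40 mm tall, with 1.5 mm play between four thin pegs 12 mm tall at x +-13, y +-21 mm; about 37 mm is free at each x end of the case for fingers (a strip 35 mm wide between the pegs).
- lid1_grip (a point): Loose lift-off lid of box 1, grey plastic, 40 g: plate 124 (x) x 58 (y) x 4 mm, under it a plug 115 x 49 x 4 mm that drops into the box with 1.5 mm play. On its middle a grip bar, 44 mm long (x), 10 thick (y), 22 tall. This point is the bar's centre, 11 mm above the plate; 41 mm above the box's centre when closed, 19 mm above the bench when the lid lies there bar up.
- box2_mid (a point): Loose closed box of grey plastic, one of three alike: 126 (its x) x 60 (its y) x 52 mm high, walls and floor 4 mm (118 x 52 mm inside), about 250 g without lid and contents. This point is its centre, 26 mm above its underside; z up. One box, drawn afresh each time, holds the finished choke (about 450 g), the other two only an empty case (20 g) that looks the same.
- box2_seat (a point): Where the choke or empty case stands in box 2: the middle of its floor's top face, 4 mm above the underside. Both are upright black cylinders, 40 mm diameter, 40 mm tall, with 1.5 mm play between four thin pegs 12 mm tall at x +-13, y +-21 mm; about 37 mm is free at each x end of the case for fingers (a strip 35 mm wide between the pegs).
- lid2_grip (a point): Loose lift-off lid of box 2, grey plastic, 40 g: plate 124 (x) x 58 (y) x 4 mm, under it a plug 115 x 49 x 4 mm that drops into the box with 1.5 mm play. On its middle a grip bar, 44 mm long (x), 10 thick (y), 22 tall. This point is the bar's centre, 11 mm above the plate; 41 mm above the box's centre when closed, 19 mm above the bench when the lid lies there bar up.
- box3_mid (a point): Loose closed box of grey plastic, one of three alike: 126 (its x) x 60 (its y) x 52 mm high, walls and floor 4 mm (118 x 52 mm inside), about 250 g without lid and contents. This point is its centre, 26 mm above its underside; z up. One box, drawn afresh each time, holds the finished choke (about 450 g), the other two only an empty case (20 g) that looks the same.
- box3_seat (a point): Where the choke or empty case stands in box 3: the middle of its floor's top face, 4 mm above the underside. Both are upright black cylinders, 40 mm diameter, 40 mm tall, with 1.5 mm play between four thin pegs 12 mm tall at x +-13, y +-21 mm; about 37 mm is free at each x end of the case for fingers (a strip 35 mm wide between the pegs).
- lid3_grip (a point): Loose lift-off lid of box 3, grey plastic, 40 g: plate 124 (x) x 58 (y) x 4 mm, under it a plug 115 x 49 x 4 mm that drops into the box with 1.5 mm play. On its middle a grip bar, 44 mm long (x), 10 thick (y), 22 tall. This point is the bar's centre, 11 mm above the plate; 41 mm above the box's centre when closed, 19 mm above the bench when the lid lies there bar up.
- nest (a point): Nest of the test fixture, the place for the choke: centre of the top of its brass pad, 32 mm above the bench; z up. Four steel posts, 8 mm diameter, tops 50 mm above the bench, stand at x +-21.7, y +-15.2 mm from here; the case goes between them with about 3 mm play in x, 5 mm in y. The two y sides are open for fingers (35 mm gaps); the switch is on the +x side.
- fixture: The test fixture, fixed to the bench: aluminium plate 150 (x) x 110 (y) x 20 mm high. Origin: centre of its underside, straight below the nest; same axes as the nest. The black switch body on it spans x 41 to 67 mm, y +-12 mm, up to 34 mm above the bench.
- pad: The brass pad of the nest (26 mm diameter, 12 mm tall); origin at the centre of its underside, 20 mm above the bench. The choke stands on it and overhangs it by 7 mm all round.
- switch (a joint): Angle (rad) of the presence switch's steel lever: 0 sprung up, 0.45 at its stop. 8 mm wide, 33 mm long, hinged 48 mm from the nest's centre on its +x side, 28 mm above the bench; it points in to 17 mm from the centre, its free end 39 mm above the bench at 0. It needs about 0.5 N at the tip. A choke standing flat on the pad holds it at about 0.26 with its bottom edge.
- spools: Bystander, an obstacle: fixed stand with two solder reels on an upright rod, 72 mm diameter at its foot, 64 mm above, 150 mm tall. Origin at the centre of its foot, on the bench.
- jar: Bystander: loose amber flux jar, 44 mm diameter, 50 mm tall, standing. Origin at the centre of its underside.
- tweezers: Bystander: loose steel tweezers lying along their x, about 130 x 30 mm (with room to spare) and under 10 mm high. Origin at their middle, about on the bench.

How it is judged:
On the way, in this order (a step that is already met when the one before it is completed fails the run):
1. a closed box is lifted clear of the bench (((height (world z) of box1_mid above 0.041 m and (horizontal distance between lid1_grip and box1_mid below 0.008 m and z of lid1_grip in the frame of box1_mid between 0.035 and 0.045 m and angle between lid1_grip's own z axis and vertical below 0.06 rad)) or (height (world z) of box2_mid above 0.041 m and (horizontal distance between lid2_grip and box2_mid below 0.008 m and z of lid2_grip in the frame of box2_mid between 0.035 and 0.045 m and angle between lid2_grip's own z axis and vertical below 0.06 rad)) or (height (world z) of box3_mid above 0.041 m and (horizontal distance between lid3_grip and box3_mid below 0.008 m and z of lid3_grip in the frame of box3_mid between 0.035 and 0.045 m and angle between lid3_grip's own z axis and vertical below 0.06 rad)))), for 0.2 s.
2. the lid of one box is off ((distance between lid1_grip and box1_mid above 0.07 m or distance between lid2_grip and box2_mid above 0.07 m or distance between lid3_grip and box3_mid above 0.07 m)), for 0.2 s.
At the end, for the whole second after the job is handed in: Lever held at 0.21 to 0.36 rad and at rest, 2.5 to 7 N on the pad; all boxes upright on the bench (within 0.08 rad), centres over 90 mm from the nest's; each lid on its own box (within 8 mm, 0.06 rad) or flat on the bench bar up (bar centre below 26 mm, within 0.12 rad) (value of joint switch between 0.21 and 0.36 rad and contact force between pad and anything else between 2.5 and 7 N and velocity of joint switch below 0.05 rad/s and height (world z) of each of box1_mid, box2_mid, box3_mid below 0.032 m and angle between each of box1_mid, box2_mid, box3_mid's own z axis and vertical below 0.08 rad and horizontal distance between each of box1_mid, box2_mid, box3_mid and nest above 0.09 m and ((horizontal distance between lid1_grip and box1_mid below 0.008 m and z of lid1_grip in the frame of box1_mid between 0.035 and 0.045 m and angle between lid1_grip's own z axis and vertical below 0.06 rad) or (height (world z) of lid1_grip below 0.026 m and angle between lid1_grip's own z axis and vertical below 0.12 rad)) and ((horizontal distance between lid2_grip and box2_mid below 0.008 m and z of lid2_grip in the frame of box2_mid between 0.035 and 0.045 m and angle between lid2_grip's own z axis and vertical below 0.06 rad) or (height (world z) of lid2_grip below 0.026 m and angle between lid2_grip's own z axis and vertical below 0.12 rad)) and ((horizontal distance between lid3_grip and box3_mid below 0.008 m and z of lid3_grip in the frame of box3_mid between 0.035 and 0.045 m and angle between lid3_grip's own z axis and vertical below 0.06 rad) or (height (world z) of lid3_grip below 0.026 m and angle between lid3_grip's own z axis and vertical below 0.12 rad))); the robot touches nothing.
It fails at once if two boxes open at the same time ((distance between lid1_grip and box1_mid above 0.07 m and distance between lid2_grip and box2_mid above 0.07 m) or (distance between lid1_grip and box1_mid above 0.07 m and distance between lid3_grip and box3_mid above 0.07 m) or (distance between lid2_grip and box2_mid above 0.07 m and distance between lid3_grip and box3_mid above 0.07 m)).
It fails at once if a box tipped by more than 40 degrees (angle between any of box1_mid, box2_mid, box3_mid's own z axis and vertical above 0.7 rad).
It fails at once if the jar or tweezers pushed more than 30 mm from its place (distance of any of jar, tweezers from where it was at the start of the episode above 0.03 m).
It fails at once if the nest's pad or lever struck or pressed with more than 60 N (contact force between any of pad, switch and anything else above 60 N).
It also fails if it takes over 72 s, if anything falls off the work surface, if the arm or the gripper's body presses on something with over 40 N, if the wrist force passes 120 N, or if a joint passes its speed limit or range.

### The arm

A 6-joint arm with a two-finger parallel gripper is mounted at the origin on the work surface. World frame = base frame: x ahead of the robot, y to its left, z up, the work surface at z = 0. Lengths are in m, angles in rad, forces in N, time in s.
With the tool pointing down it reaches from about 0.35 to 0.875 m from the base axis. Payload 4.2 kg.
Tool frame: the origin (TCP) lies between the finger pads; the fingertips stand ahead of it and the grasp point (between the pads) lies 11 mm behind it (arm.nose_length is the z of the fingertips in the tool frame, in m); z points along the fingers, y is the line along which they close (so a half turn about z gives the same grasp; the last joint's range is limited). The gripper opens to 85 mm and grips with 20 to 120 N. Pads are 22 mm wide; open, the fingers measure 114 mm over their backs; the gripper's body (76 mm by 85 mm) begins 54 mm behind the grasp point. The pads swing forward as they close: fully open they stand 13 mm farther back than shut.
Start: joints at [1.581, 0.385, 0.008, 0, -1.194, -0.259], TCP at [0.154, 0.606, 0.239] pointing down, gripper open.
Joint ranges: [-3.14, 3.14], [-1.21, 2.06], [-1.07, 1.41], [-3.16, 2.05], [-2.99, -0.16], [-3.1, 3.1]. Speed limits (rad/s): [2.79, 2.79, 3.14, 3.14, 3.14, 3.14].

### API

Orientations are given as a unit quaternion [x, y, z, w].
In Python, from station import arm gives the robot as it stands. The module is installed in compiled form; this text tells all that it offers.
- The arm moves only by the tool arm_command, never from a script. Its argument "moves" is a list of rows, each a list of 3 entries, a list of its own where there are three numbers: the shift along the tool's x, y, z in m, then the turn, a rotation vector about the tool's x, y, z in degrees, then the finger opening in m, from 0 to 0.0854. In form: [[[x, y, z], [ax, ay, az], gripper], ...]. A call has 1 to 20 rows; each row shifts and turns the commanded pose from where the row before left it, along the tool's axes as they then stand; what a row does not reach is not made up. A row lasts 1/12 s, in which the tool goes at most 41.7 mm and 7.16 degrees, less where a joint would pass 70% of its speed; a pose out of reach is approached as far as the arm can. A call with a gripper value outside its range is refused whole. The fingers move at their own pace and stop on an object; "grip_force" is the grip in N (left out, the last holds). Time passes only in rows, so rows that do not move let the fingers close. It gives the time, the measured TCP pose, the force, the opening and the grip force at its end, in the units of the state.
- arm.observe(): the state, without advancing time (a new reading comes with each control period).
- arm.grab_frame(name): name is "scene" or "top" or "wrist"; returns the picture (384x512x3 uint8, red, green, blue); there is no depth.
- arm.calibration(name): a dict with "mtx" (3x3 intrinsics, pixels), "extrinsics" (4x4, takes a point from world to camera coordinates). Camera axes: x right, y down, z forward; pixel columns grow to the right and rows downward; lengths in m; the calibration is good to about 2 mm. A picture is of the moment at which its call begins: read the wrist's pose just before it. calibration takes no time and is no camera call; for the wrist camera it gives the pose at the moment of the call.
- arm.job_done(): hands the job in; it is judged then, once.
The state is a dict: "t": time; "q": joint angles; "qvel": joint speeds; "tau": joint torques, N m; "tool_pos": TCP position; "tcp_rot": TCP orientation; "force": force on the tool from outside, world axes, zero at the start; "moment": the same for the moment, N m; "finger_gap": opening from 0.0 (shut) to 1.0 (fully open); "gripper_force": force on a finger pad.
Only numpy, scipy, OpenCV 4.12 (cv2) and the standard library are available. Lean on these libraries where they do the work, as an engineer would, in place of code of your own. Each camera call takes 0.05 s, during which the arm holds its last target. There are 200 camera calls.

## Working session

There is one attempt and no reset: what is moved stays moved. The work goes in short steps, Python scripts to look and compute and a tool call to move; the robot and the scene stay as the last step left them, time stands still between calls to the robot, and variables do not carry over. Pictures are saved under pics/ and viewed, at most 12 in all, crops included, and the job is handed in when it is done.

Besides the shell and the picture viewer there is one more tool, called after "Call:" in YAML: its name, and indented under it one key for each argument. arm_command: Moves the arm, as the interface text tells. Its arguments: {"type":"object","properties":{"moves":{"type":"array","items":{"type":"array"}},"grip_force":{"type":"number"}},"required":["moves"]}

```bash
mkdir -p pics
python3 - <<'E'
from station import arm
import cv2,numpy as np
np.set_printoptions(precision=4,suppress=True)
s=arm.observe()
for k in s: print(k,s[k])
print(arm.nose_length)
for n in("top","scene"):
    im=arm.grab_frame(n);cv2.imwrite(f"pics/{n}0.png",im[...,::-1]);c=arm.calibration(n);print(n,c["mtx"],c["extrinsics"])
E
```

```text
t 0.0
q [ 1.5806  0.3855  0.0066 -0.0005 -1.194  -0.2586]
qvel [-0.0006  0.0003 -0.0014 -0.0004 -0.0011  0.0014]
tau [  0.0003 -39.2293  18.8403   4.1864  -0.0046  -0.    ]
tool_pos [0.1537 0.6052 0.2382]
tcp_rot [ 0.9923 -0.1242 -0.0001  0.0011]
force [ 0.0978 -0.6972  0.1027]
moment [ 0.0039 -0.0311 -0.0024]
gripper_force 0.0
finger_gap 0.9976475524270779
0.008
top [[382.5432   0.     256.3615]
 [  0.     382.5432 191.0626]
 [  0.       0.       1.    ]] [[-0.0527 -0.9986  0.0007  0.0136]
 [-0.9753  0.0513 -0.2149  0.5443]
 [ 0.2146 -0.012  -0.9766  0.8456]
 [ 0.      0.      0.      1.    ]]
scene [[350.8485   0.     258.4338]
 [  0.     350.8485 191.3328]
 [  0.       0.       1.    ]] [[ 0.7676  0.6409 -0.0063 -0.4023]
 [ 0.4337 -0.5265 -0.7312 -0.1973]
 [-0.472   0.5585 -0.6821  1.2756]
 [ 0.      0.      0.      1.    ]]
```

View pics/top0.png

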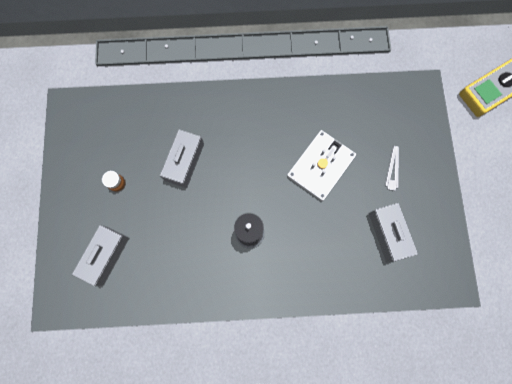

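View pics/scene0.png

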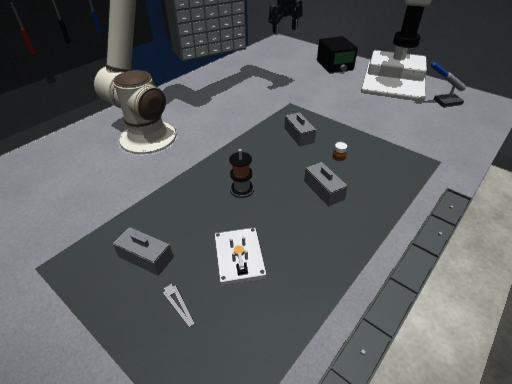

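```bash
cat > h.py <<'E'
from station import arm
import cv2,numpy as np
from scipy.spatial.transform import Rotation as R
np.set_printoptions(precision=4,suppress=True)
def ray(c,uv,z):
    K,E=c["mtx"],np.array(c["extrinsics"]);Rm,t=E[:3,:3],E[:3,3]
    uv=np.atleast_2d(np.asarray(uv,float));d=np.c_[uv,np.ones(len(uv))]@np.linalg.inv(K).T@Rm
    o=-Rm.T@t
    return o+d*((z-o[2])/d[:,2])[:,None]
def pix(c,p):
    E=np.array(c["extrinsics"]);q=E[:3,:3]@np.asarray(p)+E[:3,3];q=c["mtx"]@q;return q[:2]/q[2]
def rect(c,cnt,z):
    p=ray(c,cnt.reshape(-1,2),z)[:,:2]
    (cx,cy),(w,h),a=cv2.minAreaRect((p*1000).astype(np.float32))
    if w<h:w,h,a=h,w,a+90
    return np.array([cx/1000,cy/1000,w,h,(a+90)%180-90])   # long axis angle, deg
def delta(xyz,yaw=None):
    """shift in tool axes and turn about tool z to bring TCP to xyz with tool y axis at yaw deg (mod 180), tool down"""
    s=arm.observe();r=R.from_quat(s["tcp_rot"]);d=np.array(xyz)-s["tool_pos"]
    y=r.as_matrix()[:,1];cur=np.degrees(np.arctan2(y[1],y[0]))
    out=r.inv().apply(d)
    t=None if yaw is None else -((yaw-cur+90)%180-90)  # tool z down
    return out*1000,t,cur,s["q"][5]
E
python3 - <<'E'
from h import *
im=cv2.imread("pics/top0.png");c=arm.calibration("top")
g=cv2.cvtColor(im,cv2.COLOR_BGR2GRAY)
for n,(x,y) in dict(b1=(98,256),b2=(182,157),b3=(396,232),fix=(322,165)).items():
    print(n,"gray along row",g[y,x-35:x+36:3])
    zz=.02 if n=="fix" else .056
    for th in (90,110,130,150,190):
        m=np.zeros_like(g);m[y-42:y+43,x-42:x+43]=(g[y-42:y+43,x-42:x+43]>th)
        m=cv2.morphologyEx(m,cv2.MORPH_OPEN,np.ones((3,3)))
        cs=cv2.findContours(m,0,2)[0]
        if cs: k=max(cs,key=cv2.contourArea);print(th,rect(c,k,zz))
h=cv2.cvtColor(im,cv2.COLOR_BGR2HSV)
m=((h[...,0]>10)&(h[...,0]<32)&(h[...,1]>120)&(h[...,2]>120));m[:, :290]=0;m[:,350:]=0
yy,xx=np.nonzero(m);print("pad",xx.mean(),yy.mean(),len(xx),ray(c,[xx.mean(),yy.mean()],.032))
for n,p,z in (("switch",(336,147),.034),("spool",(249,227),.15),("jar",(111,180),.05),("tweez",(393,168),0)):print(n,ray(c,p,z))
big=cv2.hconcat([cv2.resize(im[y-45:y+45,x-45:x+45],(380,380),interpolation=2) for x,y in((322,165),(396,232))])
cv2.imwrite("pics/crop1.png",big)
E
```

```text
b1 gray along row [133 130 131 131 133 132 141 198 201 200 187  68 203 200 203 202  89  68
  66 137 138 140 140 140]
90 [  0.4145   0.357  209.0654 189.7923  86.9855]
110 [  0.4145   0.357  209.0654 189.7923  86.9855]
130 [  0.4133   0.3354 189.7923 165.6891  -3.0145]
150 [  0.4159   0.3589 124.5807  58.342  -28.2576]
190 [  0.4157   0.3584 120.5529  54.9644 -28.1776]
b2 gray along row [131 130 132 131 130 131 132 200 198 195 209  69 206 201 203 150  66  86
 136 138 139 139 139 138]
90 [  0.6415   0.1627 216.2832 208.4254  -1.9796]
110 [  0.6415   0.1627 216.2832 208.4254  -1.9796]
130 [  0.6397   0.1594 212.9588 201.6348  -1.9796]
150 [  0.644    0.1649 125.7271  58.457  -21.7968]
190 [  0.6436   0.1649 120.2588  55.8644 -21.8758]
b3 gray along row [148 148 148 143  77  67  67  92 213 210 208 108  77 210 195 204 179 139
 138 137 136 134 134 134]
90 [  0.433   -0.336  210.3264 195.0584  86.9791]
110 [  0.433   -0.336  210.3264 195.0584  86.9791]
130 [  0.4331  -0.3344 207.1199 195.0573  86.9791]
150 [  0.4338  -0.334  127.4757  58.2542  13.4035]
190 [  0.4332  -0.3339 121.1301  56.2458  13.3336]
fix gray along row [142 143 162 248 247 247 247 247 242 193 162 230 230 232 247 247 247 247
 247 247 249 137 142 140]
90 [  0.6136  -0.1863 222.0661 215.9829  -3.7819]
110 [  0.6136  -0.1863 222.0661 215.9829  -3.7819]
130 [  0.6136  -0.1863 222.0661 215.9829  -3.7819]
150 [  0.6141  -0.1829 152.033  113.1917 -39.5597]
190 [  0.6138  -0.1832 150.261  109.9151 -39.6127]
pad 320.125 166.125 8 [[ 0.6051 -0.1762  0.032 ]]
switch [[ 0.6519 -0.2198  0.034 ]]
spool [[0.4487 0.0054 0.15  ]]
jar [[0.5919 0.3325 0.05  ]]
tweez [[ 0.5993 -0.368   0.    ]]
```

View pics/crop1.png

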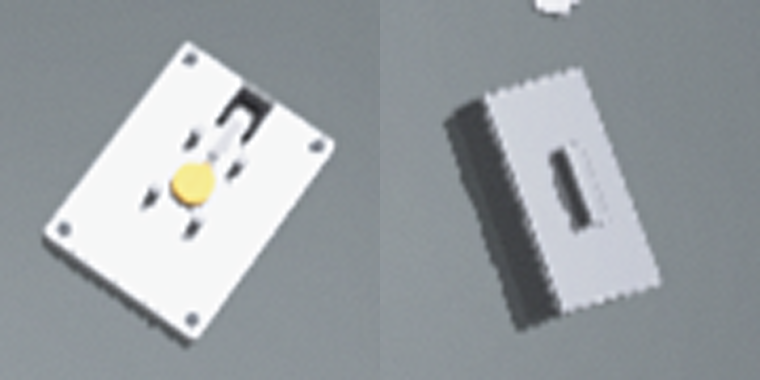

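Run:
```python
from h import *
print(delta([.4158,.3587,.16],-28.2+90)); print(delta([.4158,.3587,.028],-28.2+90))
```

```text
(array([314.6994, 174.2728,  78.713 ]), np.float64(13.936242471200899), np.float64(-104.26375752879908), np.float64(-0.25860690775178935))
(array([314.683 , 174.0217, 210.7127]), np.float64(13.936242471200899), np.float64(-104.26375752879908), np.float64(-0.25860690775178935))
```

Call:
arm_command:
  moves:
    - [[0.0262,0.0145,0.0066],[0,0,0],0.0854]
    - [[0.0262,0.0145,0.0066],[0,0,0],0.0854]
    - [[0.0262,0.0145,0.0066],[0,0,0],0.0854]
    - [[0.0262,0.0145,0.0066],[0,0,0],0.0854]
    - [[0.0262,0.0145,0.0066],[0,0,0],0.0854]
    - [[0.0262,0.0145,0.0066],[0,0,0],0.0854]
    - [[0.0262,0.0145,0.0066],[0,0,0],0.0854]
    - [[0.0262,0.0145,0.0066],[0,0,0],0.0854]
    - [[0.0262,0.0145,0.0066],[0,0,0],0.0854]
    - [[0.0262,0.0145,0.0066],[0,0,0],0.0854]
    - [[0.0262,0.0145,0.0066],[0,0,0],0.0854]
    - [[0.0262,0.0145,0.0066],[0,0,0],0.0854]
    - [[0,0,0],[0,0,7],0.0854]
    - [[0,0,0],[0,0,7],0.0854]
    - [[0,0,0],[0,0,0],0.0854]
    - [[0,0,0],[0,0,0],0.0854]
  grip_force: 40

```text
t: 1.43
tool_pos: [0.4157, 0.3595, 0.1598]
tcp_rot: [0.97, -0.243, -0.0, 0.0]
force: [0.6, -0.6, 0.1]
finger_gap: 1.002
gripper_force: 0.0
```

Run:
```python
from h import *
s=arm.observe();print(s["t"],s["tool_pos"],s["tcp_rot"],s["force"],s["q"])
c=arm.calibration("wrist");im=arm.grab_frame("wrist");cv2.imwrite("pics/w1.png",im[...,::-1])
print(pix(c,[.4158,.3587,.056]),c["extrinsics"])
print(delta([.4158,.3587,.028],-28.2+90))
```

```text
1.4333 [0.4157 0.3595 0.1598] [ 0.9701 -0.2427 -0.0002  0.0003] [ 0.5761 -0.6332  0.1088] [ 1.008   0.33   -0.2913 -0.0001 -0.9502  0.0725]
[257.0714 192.6576] [[-0.4703 -0.8825  0.      0.513 ]
 [-0.834   0.4444  0.327   0.1698]
 [-0.2886  0.1538 -0.945   0.3698]
 [ 0.      0.      0.      1.    ]]
(array([  0.7098,   0.6982, 131.9083]), np.float64(0.12150081460191586), np.float64(-118.07849918539807), np.float64(0.07238025718680949))
```

View pics/w1.png

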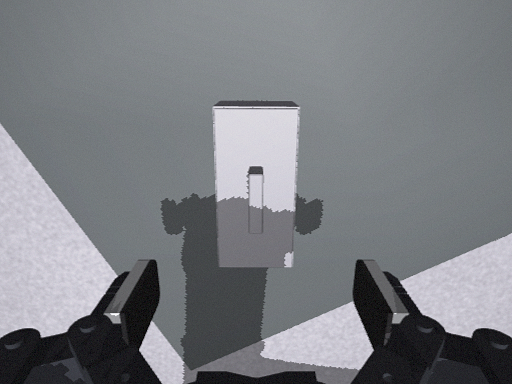

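Call:
arm_command:
  moves:
    - [[0.0007,0.0007,0.022],[0,0,0],0.0854]
    - [[0,0,0.022],[0,0,0],0.0854]
    - [[0,0,0.022],[0,0,0],0.0854]
    - [[0,0,0.022],[0,0,0],0.0854]
    - [[0,0,0.022],[0,0,0],0.0854]
    - [[0,0,0.012],[0,0,0],0.0854]
    - [[0,0,0.01],[0,0,0],0.0854]
    - [[0,0,0],[0,0,0],0.07]
    - [[0,0,0],[0,0,0],0.05]
    - [[0,0,0],[0,0,0],0.05]
    - [[0,0,0],[0,0,0],0.05]
    - [[0,0,0],[0,0,0],0.05]
    - [[0,0,0],[0,0,0],0.05]
  grip_force: 40

```text
t: 2.57
tool_pos: [0.4163, 0.3595, 0.0288]
tcp_rot: [0.97, -0.244, 0.0, -0.001]
force: [-0.4, 3.1, -1.3]
finger_gap: 0.693
gripper_force: 47.1
```

Call:
arm_command:
  moves:
    - [[0,0,-0.005],[0,0,0],0.05]
    - [[0,0,-0.01],[0,0,0],0.05]
    - [[0,0,-0.01],[0,0,0],0.05]
    - [[0,0,-0.005],[0,0,0],0.05]
    - [[0,0,0],[0,0,0],0.05]
    - [[0,0,0],[0,0,0],0.05]
    - [[0,0,0],[0,0,0],0.05]
    - [[0,0,0],[0,0,0],0.05]
    - [[0,0,0],[0,0,0],0.05]

```text
t: 3.32
tool_pos: [0.4158, 0.3584, 0.0576]
tcp_rot: [0.97, -0.244, -0.0, 0.001]
force: [0.0, 0.0, -7.3]
finger_gap: 0.694
gripper_force: 46.5
```

Call:
arm_command:
  moves:
    - [[0,0,0.008],[0,0,0],0.05]
    - [[0,0,0.008],[0,0,0],0.05]
    - [[0,0,0.006],[0,0,0],0.05]
    - [[0,0,0.004],[0,0,0],0.05]
    - [[0,0,0.003],[0,0,0],0.05]
    - [[0,0,0],[0,0,0],0.05]
    - [[0,0,0],[0,0,0],0.0854]
    - [[0,0,0],[0,0,0],0.0854]
    - [[0,0,0],[0,0,0],0.0854]
    - [[0,0,0],[0,0,0],0.0854]
    - [[0,0,-0.015],[0,0,0],0.0854]
    - [[0,0,-0.02],[0,0,0],0.0854]
    - [[0,0,-0.014],[0,0,0],0.0854]
    - [[0,0,0],[0,0,0],0.0854]

```text
t: 4.48
tool_pos: [0.4177, 0.3608, 0.0817]
tcp_rot: [0.97, -0.244, 0.002, -0.004]
force: [-0.5, 0.3, 0.9]
finger_gap: 0.998
gripper_force: 0.0
```

Call:
arm_command:
  moves:
    - [[0,0,0],[0,0,0],0.03]
    - [[0,0,0],[0,0,0],0.005]
    - [[0,0,0],[0,0,0],0.005]
    - [[0,0,0],[0,0,0],0.005]
    - [[0,0,0],[0,0,0],0.005]
    - [[0,0,0],[0,0,0],0.005]
    - [[0,0,0],[0,0,0],0.005]
    - [[0,0,0],[0,0,0],0.005]
  grip_force: 25

```text
t: 5.15
tool_pos: [0.416, 0.3587, 0.0779]
tcp_rot: [0.97, -0.244, -0.0, 0.0]
force: [-0.6, 0.5, -0.9]
finger_gap: 0.108
gripper_force: 28.4
```

Call:
arm_command:
  moves:
    - [[0,0,-0.006],[0,0,0],0.005]
    - [[0,0,-0.012],[0,0,0],0.005]
    - [[0,0,-0.012],[0,0,0],0.005]
    - [[0,0.015,0],[0,0,0],0.005]
    - [[0,0.025,0],[0,0,0],0.005]
    - [[0,0.025,0],[0,0,0],0.005]
    - [[0,0.025,0],[0,0,0],0.005]
    - [[0,0.02,0],[0,0,0],0.005]
    - [[0,0.01,0.005],[0,0,0],0.005]
    - [[0,0,0.018],[0,0,0],0.005]
    - [[0,0,0.02],[0,0,0],0.005]
    - [[0,0,0.018],[0,0,0],0.005]
    - [[0,0,0.008],[0,0,0],0.005]
    - [[0,0,0.004],[0,0,0],0.005]
    - [[0,0,0.003],[0,0,0],0.005]
    - [[0,0,0],[0,0,0],0.005]
    - [[0,0,0],[0,0,0],0.005]

```text
t: 6.57
tool_pos: [0.3596, 0.2536, 0.0327]
tcp_rot: [0.97, -0.244, 0.0, -0.001]
force: [0.2, 0.1, -0.6]
finger_gap: 0.107
gripper_force: 28.4
```

Run:
```python
from h import *
c=arm.calibration("scene");im=arm.grab_frame("scene")[...,::-1]
cv2.imwrite("pics/s1.png",cv2.resize(im[80:240,200:440],(720,480)))
```

```text
(no output)
```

View pics/s1.png

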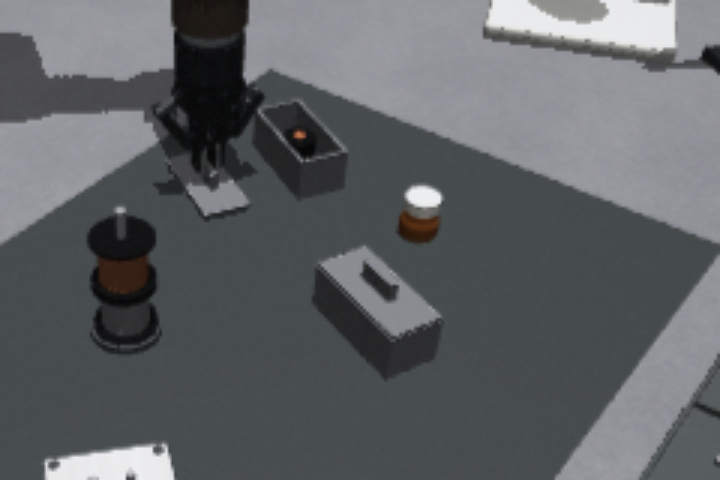

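Lid is held over the bench beside the open box (pixels ~(205,185) lid, (300,140) box with the case in it). Lower the last 2.5 mm, release, rise.

Call:
arm_command:
  moves:
    - [[0,0,0.001],[0,0,0],0.005]
    - [[0,0,0.001],[0,0,0],0.005]
    - [[0,0,0.0005],[0,0,0],0.005]
    - [[0,0,0],[0,0,0],0.005]
    - [[0,0,0],[0,0,0],0.005]

```text
t: 7.03
tool_pos: [0.3592, 0.2531, 0.0297]
tcp_rot: [0.97, -0.244, 0.0, -0.0]
force: [0.3, 0.3, 0.3]
finger_gap: 0.104
gripper_force: 28.4
```

Call:
arm_command:
  moves:
    - [[0,0,0],[0,0,0],0.03]
    - [[0,0,0],[0,0,0],0.04]
    - [[0,0,0],[0,0,0],0.05]
    - [[0,0,-0.02],[0,0,0],0.0854]
    - [[0,0,-0.04],[0,0,0],0.0854]
    - [[0,0,-0.04],[0,0,0],0.0854]
    - [[0,-0.04,-0.03],[0,0,0],0.0854]
    - [[0,-0.04,0],[0,0,0],0.0854]
    - [[0,-0.04,0],[0,0,0],0.0854]
    - [[0,0,0],[0,0,0],0.0854]
    - [[0,0,0],[0,0,0],0.0854]
    - [[0,0,0],[0,0,0],0.0854]

```text
t: 8.03
tool_pos: [0.4122, 0.352, 0.1537]
tcp_rot: [0.97, -0.244, -0.001, 0.001]
force: [0.4, -0.4, -0.4]
finger_gap: 1.0
gripper_force: 0.0
```

Run:
```python
from h import *
s=arm.observe();print(s["t"],s["tool_pos"],s["q"])
c=arm.calibration("wrist");im=arm.grab_frame("wrist");cv2.imwrite("pics/w2.png",im[...,::-1])
np.savez("w2.npz",m=c["mtx"],e=c["extrinsics"])
print(pix(c,[.4158,.3587,.044]),pix(c,[.4158,.3587,.056]))
```

```text
8.0333 [0.4122 0.352  0.1537] [ 1.0058  0.3257 -0.3155 -0.0006 -0.932   0.0719]
[245.9086 190.5456] [245.4799 195.9651]
```

View pics/w2.png

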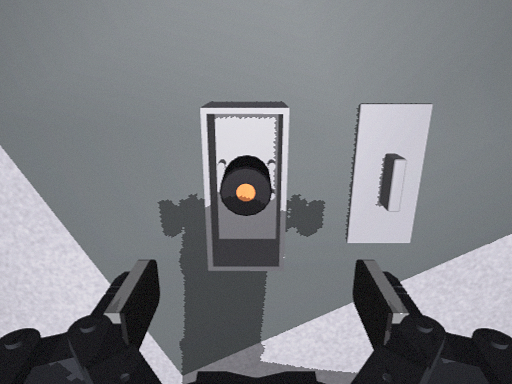

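Box is open, choke top's orange dot at (246,192), predicted (245.9,190.5): agrees within 1 mm. Turning 90° with fingers pre-set to 65 mm.

Call:
arm_command:
  moves:
    - [[0,0,0],[0,0,-6.92],0.065]
    - [[0,0,0],[0,0,-6.92],0.065]
    - [[0,0,0],[0,0,-6.92],0.065]
    - [[0,0,0],[0,0,-6.92],0.065]
    - [[0,0,0],[0,0,-6.92],0.065]
    - [[0,0,0],[0,0,-6.92],0.065]
    - [[0,0,0],[0,0,-6.92],0.065]
    - [[0,0,0],[0,0,-6.92],0.065]
    - [[0,0,0],[0,0,-6.92],0.065]
    - [[0,0,0],[0,0,-6.92],0.065]
    - [[0,0,0],[0,0,-6.92],0.065]
    - [[0,0,0],[0,0,-6.92],0.065]
    - [[0,0,0],[0,0,-6.92],0.065]
    - [[0,0,0],[0,0,0],0.065]
    - [[0,0,0],[0,0,0],0.065]
    - [[0,0,0],[0,0,0],0.065]
  grip_force: 30

```text
t: 9.42
tool_pos: [0.4126, 0.3523, 0.1548]
tcp_rot: [0.859, 0.512, -0.0, 0.0]
force: [-0.2, 0.3, -0.1]
finger_gap: 0.763
gripper_force: 0.0
```

Run:
```python
from h import *
d=np.load("w2.npz");c=dict(mtx=d["m"],extrinsics=d["e"]);im=cv2.imread("pics/w2.png")
h=cv2.cvtColor(im,cv2.COLOR_BGR2HSV);m=(h[...,0]<25)&(h[...,1]>100)&(h[...,2]>120)
yy,xx=np.nonzero(m);p=ray(c,[xx.mean(),yy.mean()],.044)[0];print(len(xx),p)
c=arm.calibration("wrist");im=arm.grab_frame("wrist")[...,::-1]
h=cv2.cvtColor(im,cv2.COLOR_BGR2HSV);m=(h[...,0]<25)&(h[...,1]>100)&(h[...,2]>120)
yy,xx=np.nonzero(m);p2=ray(c,[xx.mean(),yy.mean()],.044)[0];print(len(xx),p2,arm.observe()["finger_gap"])
q=(p+p2)/2;print(delta([q[0],q[1],.022],-28.2))
```

```text
273 [0.415  0.3596 0.044 ]
580 [0.5058 0.3558 0.044 ] 0.763845828894234
(array([ 27.3267,  39.4558, 132.7724]), np.float64(-0.2198414333941372), np.float64(-28.419841433394133), np.float64(1.6398852354322764))
```

Call:
arm_command:
  moves:
    - [[0.0075,-0.0014,0.015],[0,0,0],0.065]
    - [[0,0,0.025],[0,0,0],0.065]
    - [[0,0,0.025],[0,0,0],0.065]
    - [[0,0,0.02],[0,0,0],0.065]
    - [[0,0,0.015],[0,0,0],0.065]
    - [[0,0,0.012],[0,0,0],0.065]
    - [[0,0,0.012],[0,0,0],0.065]
    - [[0,0,0.009],[0,0,0],0.065]
    - [[0,0,0],[0,0,0],0.065]
    - [[0,0,0],[0,0,0],0.065]

```text
t: 10.3
tool_pos: [0.4152, 0.36, 0.0214]
tcp_rot: [0.859, 0.513, -0.0, 0.0]
force: [0.7, -0.1, -0.1]
finger_gap: 0.759
gripper_force: 0.0
```

Call:
arm_command:
  moves:
    - [[0,0,0],[0,0,0],0.052]
    - [[0,0,0],[0,0,0],0.046]
    - [[0,0,0],[0,0,0],0.042]
    - [[0,0,0],[0,0,0],0.035]
    - [[0,0,0],[0,0,0],0.03]
    - [[0,0,0],[0,0,0],0.03]
    - [[0,0,0],[0,0,0],0.03]

```text
t: 10.88
tool_pos: [0.4157, 0.3605, 0.0227]
tcp_rot: [0.858, 0.513, 0.001, -0.0]
force: [-0.0, -1.5, 6.5]
finger_gap: 0.457
gripper_force: 30.2
```

Call:
arm_command:
  moves:
    - [[0,0,-0.004],[0,0,0],0.03]
    - [[0,0,-0.01],[0,0,0],0.03]
    - [[0,0,-0.015],[0,0,0],0.03]
    - [[0,0,-0.02],[0,0,0],0.03]
    - [[0,0,-0.025],[0,0,0],0.03]
    - [[0,0,-0.03],[0,0,0],0.03]
    - [[0,0,-0.03],[0,0,0],0.03]
    - [[0,0,-0.03],[0,0,0],0.03]
    - [[0,0,-0.02],[0,0,0],0.03]
    - [[0,0,-0.006],[0,0,0],0.03]
    - [[0,0,0],[0,0,0],0.03]
    - [[0,0,0],[0,0,0],0.03]
    - [[0,0,0],[0,0,0],0.03]

```text
t: 11.97
tool_pos: [0.4141, 0.359, 0.2092]
tcp_rot: [0.859, 0.513, -0.002, 0.001]
force: [0.3, 1.1, -5.8]
finger_gap: 0.46
gripper_force: 31.3
```

Run:
```python
from h import *
s=arm.observe();print(s["tool_pos"],s["force"],s["q"])
print(delta([.614,-.183,.21],50.4))
c=arm.calibration("scene");im=arm.grab_frame("scene")[...,::-1]
cv2.imwrite("pics/s2.png",cv2.resize(im[20:200,200:440],(720,540)))
```

```text
[0.4141 0.359  0.2092] [ 0.2864  1.1106 -5.8011] [ 1.0095  0.2812 -0.2243 -0.0013 -1.0702  1.6382]
(array([-382.2153,  433.1631,    0.3902]), np.float64(-78.72806057381473), np.float64(-28.328060573814746), np.float64(1.6382423119394038))
```

View pics/s2.png

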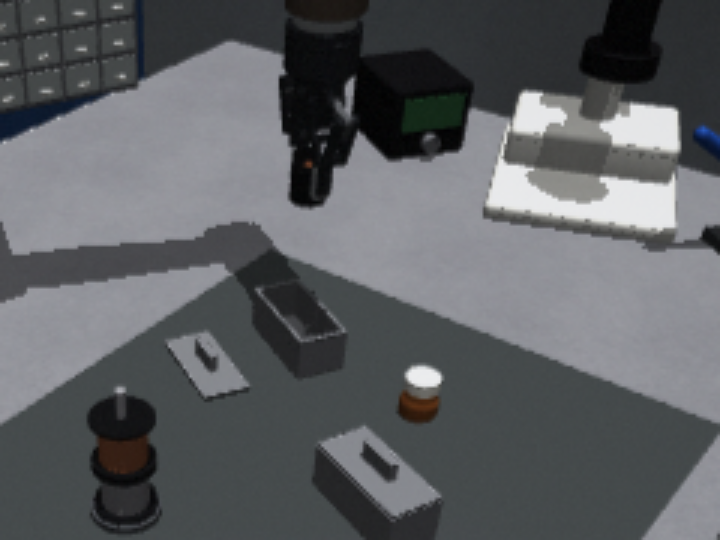

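The choke hangs upright in the gripper (about (310,180)), box and lid undisturbed. Carry high over to the fixture.

Call:
arm_command:
  moves:
    - [[-0.0095,0.0108,0],[0,0,0],0.03]
    - [[-0.0191,0.02166,0],[0,0,0],0.03]
    - [[-0.0191,0.02166,0],[0,0,0],0.03]
    - [[-0.0191,0.02166,0],[0,0,0],0.03]
    - [[-0.0191,0.02166,0],[0,0,0],0.03]
    - [[-0.0191,0.02166,0],[0,0,0],0.03]
    - [[-0.0191,0.02166,0],[0,0,0],0.03]
    - [[-0.0191,0.02166,0],[0,0,0],0.03]
    - [[-0.0191,0.02166,0],[0,0,0],0.03]
    - [[-0.0191,0.02166,0],[0,0,0],0.03]
    - [[-0.0191,0.02166,0],[0,0,0],0.03]
    - [[-0.0191,0.02166,0],[0,0,0],0.03]
    - [[-0.0191,0.02166,0],[0,0,0],0.03]
    - [[-0.0191,0.02166,0],[0,0,0],0.03]
    - [[-0.0191,0.02166,0],[0,0,0],0.03]
    - [[-0.0191,0.02166,0],[0,0,0],0.03]
    - [[-0.0191,0.02166,0],[0,0,0],0.03]
    - [[-0.0191,0.02166,0],[0,0,0],0.03]
    - [[-0.0191,0.02166,0],[0,0,0],0.03]
    - [[-0.0191,0.02166,0],[0,0,0],0.03]

```text
t: 13.68
tool_pos: [0.6099, -0.1698, 0.2098]
tcp_rot: [0.859, 0.513, -0.001, -0.001]
force: [0.7, 1.2, -4.5]
finger_gap: 0.458
gripper_force: 31.3
```

Call:
arm_command:
  moves:
    - [[-0.0098,0.0108,0],[0,0,0],0.03]
    - [[0,0,0],[0,0,-6.05],0.03]
    - [[0,0,0],[0,0,-6.05],0.03]
    - [[0,0,0],[0,0,-6.05],0.03]
    - [[0,0,0],[0,0,-6.05],0.03]
    - [[0,0,0],[0,0,-6.05],0.03]
    - [[0,0,0],[0,0,-6.05],0.03]
    - [[0,0,0],[0,0,-6.05],0.03]
    - [[0,0,0],[0,0,-6.05],0.03]
    - [[0,0,0],[0,0,-6.05],0.03]
    - [[0,0,0],[0,0,-6.05],0.03]
    - [[0,0,0],[0,0,-6.05],0.03]
    - [[0,0,0],[0,0,-6.05],0.03]
    - [[0,0,0],[0,0,-6.05],0.03]
    - [[0,0,0],[0,0,0],0.03]
    - [[0,0,0],[0,0,0],0.03]
    - [[0,0,0],[0,0,0],0.03]

```text
t: 15.1
tool_pos: [0.5689, -0.0316, 0.1595]
tcp_rot: [0.45, 0.88, -0.105, 0.111]
force: [0.8, -0.8, -3.9]
finger_gap: 0.46
gripper_force: 31.4
```

Run:
```python
from h import *
s=arm.observe();print(s["t"],s["tool_pos"],s["force"],s["q"])
c=arm.calibration("wrist");im=arm.grab_frame("wrist")[...,::-1];cv2.imwrite("pics/w3.png",im)
np.savez("w3.npz",m=c["mtx"],e=c["extrinsics"])
a=np.radians(-39.6);X=np.array([np.cos(a),np.sin(a)]);Y=np.array([-X[1],X[0]]);n=np.array([.614,-.183])
print("pad",pix(c,[*n,.032]))
for i in(1,-1):
  for j in(1,-1): print("post",i,j,pix(c,[*(n+i*.0217*X+j*.0152*Y),.05]),"corner",pix(c,[*(n+i*.075*X+j*.055*Y),.02]))
print(delta([.614,-.183,.05],50.4))
```

```text
15.1 [ 0.5689 -0.0316  0.1595] [ 0.7789 -0.8119 -3.9113] [ 0.3656  0.3296 -0.4795  0.4279 -0.8159  3.0964]
pad [217.0715 271.0948]
post 1 1 [235.2059 297.7158] corner [286.0587 301.5657]
post 1 -1 [206.9335 300.6424] corner [196.221  310.3293]
post -1 1 [221.4059 268.5836] corner [249.9096 197.378 ]
post -1 -1 [191.3521 272.3225] corner [140.3103 215.985 ]
(array([-109.7772,  -40.9715,  152.3269]), np.float64(-15.368197198461559), np.float64(35.03180280153845), np.float64(3.0964355543086133))
```

View pics/w3.png

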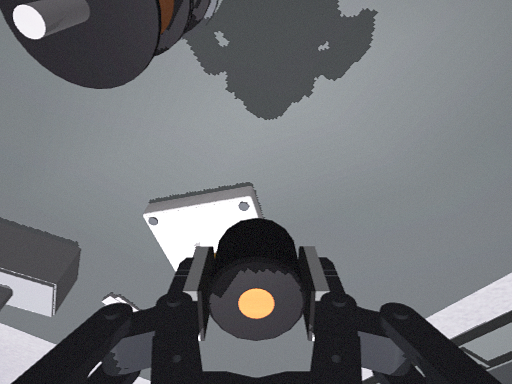

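The wrong turn sense drove joint 6 to its range limit and tilted the tool; the choke is still held (orange dot at (256,303)) and nothing was touched. Backing out to level, then turning the other way.

Run:
```python
from h import *
s=arm.observe();r=R.from_quat(s["tcp_rot"])
t=R.from_quat([.859,.513,0,0]);d=(r.inv()*t).as_rotvec(degrees=True);print(d,np.linalg.norm(d))
print(r.inv().apply(np.array([.60,-.10,.22])-s["tool_pos"])*1000, r.inv().apply([0,0,.06])*1000)
```

```text
[ 5.1488 17.8161 63.523 ] 66.1747723014742
[-87.3967 -19.0024 -34.76  ] [-17.4482  -4.972  -57.1913]
```

Call:
arm_command:
  moves:
    - [[0,0,0],[0.515,1.782,6.352],0.03]
    - [[0,0,-0.005],[0.515,1.782,6.352],0.03]
    - [[0,0,-0.006],[0.515,1.782,6.352],0.03]
    - [[0,0,-0.006],[0.515,1.782,6.352],0.03]
    - [[0,0,-0.006],[0.515,1.782,6.352],0.03]
    - [[0,0,-0.006],[0.515,1.782,6.352],0.03]
    - [[0,0,-0.006],[0.515,1.782,6.352],0.03]
    - [[0,0,-0.006],[0.515,1.782,6.352],0.03]
    - [[0,0,-0.006],[0.515,1.782,6.352],0.03]
    - [[0,0,-0.006],[0.515,1.782,6.352],0.03]
    - [[0,0,0],[0,0,0],0.03]
    - [[0,0,0],[0,0,0],0.03]

```text
t: 16.15
tool_pos: [0.5682, -0.0245, 0.2124]
tcp_rot: [0.858, 0.513, 0.0, 0.0]
force: [0.5, -0.1, -4.4]
finger_gap: 0.462
gripper_force: 31.5
```

Run:
```python
from h import *
s=arm.observe();print(s["t"],s["tool_pos"],s["tcp_rot"],s["force"],s["q"],s["finger_gap"])
r=R.from_quat(s["tcp_rot"]);a=np.radians(50.4-180)
y=np.array([np.cos(a),np.sin(a),0]);z=np.array([0,0,-1.]);t=R.from_matrix(np.c_[np.cross(y,z),y,z])
d=(r.inv()*t).as_rotvec(degrees=True);print(d,np.linalg.norm(d))
print(r.inv().apply(np.array([.614,-.183,.16])-s["tool_pos"])*1000)
```

```text
16.15 [ 0.5682 -0.0245  0.2124] [0.8581 0.5134 0.     0.0004] [ 0.4877 -0.1    -4.4141] [ 0.2422  0.3101 -0.1746  0.0009 -1.0858  2.4066] 0.46244381906255816
[  0.0495  -0.0224 101.3876] 101.3876017516277
[-118.0329  115.2504   52.5511]
```

Call:
arm_command:
  moves:
    - [[-0.0236,0.023,0.0105],[0,0,0],0.03]
    - [[-0.0236,0.023,0.0105],[0,0,0],0.03]
    - [[-0.0236,0.023,0.0105],[0,0,0],0.03]
    - [[-0.0236,0.023,0.0105],[0,0,0],0.03]
    - [[-0.0236,0.0232,0.0105],[0,0,0],0.03]
    - [[0,0,0],[0,0,6.76],0.03]
    - [[0,0,0],[0,0,6.76],0.03]
    - [[0,0,0],[0,0,6.76],0.03]
    - [[0,0,0],[0,0,6.76],0.03]
    - [[0,0,0],[0,0,6.76],0.03]
    - [[0,0,0],[0,0,6.76],0.03]
    - [[0,0,0],[0,0,6.76],0.03]
    - [[0,0,0],[0,0,6.76],0.03]
    - [[0,0,0],[0,0,6.76],0.03]
    - [[0,0,0],[0,0,6.76],0.03]
    - [[0,0,0],[0,0,6.76],0.03]
    - [[0,0,0],[0,0,6.76],0.03]
    - [[0,0,0],[0,0,6.76],0.03]
    - [[0,0,0],[0,0,6.76],0.03]
    - [[0,0,0],[0,0,6.76],0.03]

```text
t: 17.82
tool_pos: [0.6128, -0.182, 0.1582]
tcp_rot: [0.94, -0.341, -0.001, 0.001]
force: [0.1, 0.4, -5.3]
finger_gap: 0.458
gripper_force: 31.9
```

Call:
arm_command:
  moves:
    - [[0,0,0],[0,0,0],0.03]
    - [[0,0,0],[0,0,0],0.03]
    - [[0,0,0],[0,0,0],0.03]

```text
t: 18.07
tool_pos: [0.613, -0.182, 0.1588]
tcp_rot: [0.941, -0.337, -0.001, 0.001]
force: [0.6, 0.4, -4.6]
finger_gap: 0.459
gripper_force: 31.9
```

Run:
```python
from h import *
s=arm.observe();print(s["t"],s["tool_pos"],s["tcp_rot"],s["force"],s["q"])
c=arm.calibration("wrist");im=arm.grab_frame("wrist")[...,::-1].copy();cv2.imwrite("pics/w4raw.png",im)
np.savez("w4.npz",m=c["mtx"],e=c["extrinsics"])
a=np.radians(-39.6);X=np.array([np.cos(a),np.sin(a)]);Y=np.array([-X[1],X[0]]);n=np.array([.614,-.183])
pts=[[*n,.032]]+[[*(n+i*.0217*X+j*.0152*Y),.05] for i in(1,-1) for j in(1,-1)]+[[*(n+i*.075*X+j*.055*Y),.02] for i in(1,-1) for j in(1,-1)]
for p in pts:
    u=pix(c,p);print(u);cv2.circle(im,tuple(int(round(v)) for v in u),3,(0,0,255),1)
cv2.imwrite("pics/w4.png",im)
print(delta([.614,-.183,.05],50.4))
```

```text
18.0667 [ 0.613  -0.182   0.1588] [ 0.9413 -0.3374 -0.0009  0.0008] [ 0.6216  0.4013 -4.5548] [-0.0356  0.4722 -0.0637  0.0011 -1.0371  0.9174]
[255.9531 181.8074]
[235.1914 160.7201]
[277.0115 160.8465]
[236.1117 215.7488]
[275.6714 215.8514]
[183.7339  82.4581]
[328.7401  82.9846]
[194.6365 256.9774]
[316.5687 257.2545]
(array([  1.4633,  -0.0645, 108.8727]), np.float64(0.11747436077814655), np.float64(-129.48252563922188), np.float64(0.9168138079883846))
```

View pics/w4.png

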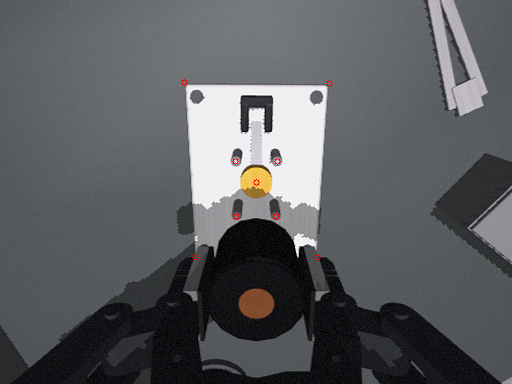

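Overlay: predicted pad (256,182), posts and corners fall on the seen ones within a pixel or two; choke dot at (256,303). Fine check of pad and dot numerically.

Run:
```python
from h import *
d=np.load("w4.npz");c=dict(mtx=d["m"],extrinsics=d["e"]);im=cv2.imread("pics/w4raw.png")
h=cv2.cvtColor(im,cv2.COLOR_BGR2HSV);g=cv2.cvtColor(im,cv2.COLOR_BGR2GRAY)
def ell(m,z):
    k=max(cv2.findContours(m.astype(np.uint8),0,1)[0],key=cv2.contourArea);e=cv2.fitEllipse(k);return e[0],e[1],ray(c,e[0],z)[0]
m=(h[...,1]>130)&(h[...,2]>90)&(h[...,0]>12)
a=m.copy();a[225:]=0;pad=ell(a,.032);print("pad",pad)
b=(h[...,1]>80)&(h[...,2]>60)&(h[...,0]<25);b[:270]=0;dot=ell(b,.1588+.0223);print("dot",dot)
s=arm.observe();r=R.from_quat(s["tcp_rot"])
print("dot rel tcp (tool)",r.inv().apply(dot[2]-s["tool_pos"])*1000,"pad-dot (tool)",r.inv().apply(pad[2]-dot[2])*1000)
# post blobs
p=(g<100).astype(np.uint8)
for u,v in((236,155),(277,155)):
    q=p[v-15:v+18,u-9:u+10];yy,xx=np.nonzero(q);print("post",u,xx.min()+u-9,xx.max()+u-9,yy.min()+v-15,yy.max()+v-15)
# plate top edge & sides
w=(g>200);
for v in(95,130):x=np.nonzero(w[v,150:360])[0]+150;print("row",v,x.min(),x.max(),ray(c,[[x.min()-.5,v],[x.max()+.5,v]],.02).mean(0))
y=np.nonzero(w[60:120,220])[0]+60;print("top",y.min(),ray(c,[256,y.min()-.5],.02))
n=np.array([.614,-.183]);X=np.array([np.cos(np.radians(-39.6)),np.sin(np.radians(-39.6))]);print("exp top",n+.075*X)
```

```text
pad ((255.8776092529297, 181.91171264648438), (30.450483322143555, 30.93805503845215), array([ 0.614 , -0.1829,  0.032 ]))
dot ((255.937744140625, 303.21661376953125), (29.586471557617188, 35.60557174682617), array([ 0.6123, -0.1813,  0.1811]))
dot rel tcp (tool) [ -1.0767  -0.091  -22.2251] pad-dot (tool) [  2.4702  -0.0674 149.0978]
post 236 232 245 149 172
post 277 268 280 149 172
row 95 187 326 [ 0.6647 -0.2253  0.02  ]
row 130 189 323 [ 0.6443 -0.208   0.02  ]
top 85 [[ 0.6709 -0.2298  0.02  ]]
exp top [ 0.6718 -0.2308]
```

Call:
arm_command:
  moves:
    - [[0.0025,0,0.01],[0,0,0],0.03]
    - [[0,0,0.02],[0,0,0],0.03]
    - [[0,0,0.02],[0,0,0],0.03]
    - [[0,0,0.015],[0,0,0],0.03]
    - [[0,0,0.012],[0,0,0],0.03]
    - [[0,0,0.006],[0,0,0],0.03]
    - [[0,0,0],[0,0,0],0.03]
    - [[0,0,0],[0,0,0],0.03]
    - [[0,0,0],[0,0,0],0.03]
    - [[0,0,0],[0,0,0],0.03]

```text
t: 18.95
tool_pos: [0.6158, -0.1838, 0.0776]
tcp_rot: [0.941, -0.339, 0.001, 0.0]
force: [-0.6, 0.0, -4.7]
finger_gap: 0.457
gripper_force: 31.9
```

Run:
```python
from h import *
s=arm.observe();print(s["tool_pos"],s["force"])
X=np.array([np.cos(np.radians(-39.6)),np.sin(np.radians(-39.6))]);t=np.array([.614,-.183])+.0011*X
print(delta([*t,.0507],50.4))
c=arm.calibration("wrist");im=arm.grab_frame("wrist")[...,::-1].copy()
c2=arm.calibration("scene");i2=arm.grab_frame("scene")[...,::-1]
cv2.imwrite("pics/w5.png",cv2.hconcat([cv2.resize(im[100:340,136:376],(400,400)),cv2.resize(i2[190:290,190:290],(400,400),interpolation=2)]))
```

```text
[ 0.6158 -0.1838  0.0776] [-0.5886  0.0099 -4.7462]
(array([-0.8741,  0.5414, 26.8712]), np.float64(-0.02333841875406506), np.float64(-129.62333841875403), np.float64(0.9167219234223295))
```

View pics/w5.png

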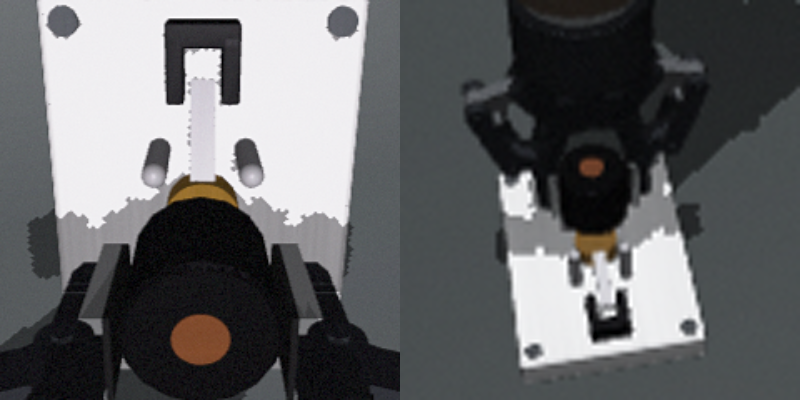

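Choke hangs centred between the posts (post tops at (155,175),(248,175) left panel, choke axis x≈202). Go down, last part slowly.

Call:
arm_command:
  moves:
    - [[-0.0006,0.0003,0.004],[0,0,0],0.03]
    - [[0,0,0.005],[0,0,0],0.03]
    - [[0,0,0.005],[0,0,0],0.03]
    - [[0,0,0.004],[0,0,0],0.03]
    - [[0,0,0.003],[0,0,0],0.03]
    - [[0,0,0.002],[0,0,0],0.03]
    - [[0,0,0],[0,0,0],0.03]
    - [[0,0,0],[0,0,0],0.03]

```text
t: 19.72
tool_pos: [0.6143, -0.1836, 0.0532]
tcp_rot: [0.941, -0.339, -0.001, 0.001]
force: [-1.4, -0.0, -3.9]
finger_gap: 0.453
gripper_force: 31.9
```

Call:
arm_command:
  moves:
    - [[0,0,0.0007],[0,0,0],0.03]
    - [[0,0,0.0007],[0,0,0],0.03]
    - [[0,0,0.0006],[0,0,0],0.03]
    - [[0,0,0],[0,0,0],0.03]
    - [[0,0,0],[0,0,0],0.03]
    - [[0,0,0],[0,0,0],0.03]

```text
t: 20.22
tool_pos: [0.6144, -0.1836, 0.0514]
tcp_rot: [0.941, -0.339, -0.0, 0.001]
force: [0.3, 0.3, -3.5]
finger_gap: 0.456
gripper_force: 31.9
```

Call:
arm_command:
  moves:
    - [[0,0,0.0005],[0,0,0],0.03]
    - [[0,0,0.0005],[0,0,0],0.03]
    - [[0,0,0.0003],[0,0,0],0.03]
    - [[0,0,0],[0,0,0],0.03]
    - [[0,0,0],[0,0,0],0.03]
    - [[0,0,0],[0,0,0],0.03]

```text
t: 20.72
tool_pos: [0.6144, -0.1836, 0.0507]
tcp_rot: [0.941, -0.339, -0.0, 0.001]
force: [-2.8, 1.0, 3.4]
finger_gap: 0.462
gripper_force: 32.5
```

Call:
arm_command:
  moves:
    - [[0,0,0],[0,0,0],0.041]
    - [[0,0,0],[0,0,0],0.045]
    - [[0,0,0],[0,0,0],0.055]
    - [[0,0,0],[0,0,0],0.065]
    - [[0,0,0],[0,0,0],0.065]
    - [[0,0,0],[0,0,0],0.065]
    - [[0,0,-0.005],[0,0,0],0.065]
    - [[0,0,-0.015],[0,0,0],0.065]
    - [[0,0,-0.025],[0,0,0],0.065]
    - [[0,0,-0.03],[0,0,0],0.065]
    - [[0,0,-0.03],[0,0,0],0.065]
    - [[0,0,-0.02],[0,0,0],0.065]
    - [[0,0,0],[0,0,0],0.065]
    - [[0,0,0],[0,0,0],0.065]

```text
t: 21.88
tool_pos: [0.6151, -0.1835, 0.177]
tcp_rot: [0.941, -0.339, 0.001, -0.0]
force: [-0.5, 0.0, 0.5]
finger_gap: 0.764
gripper_force: 0.0
```

Run:
```python
from h import *
s=arm.observe();print(s["t"],s["tool_pos"],s["force"],s["finger_gap"])
c=arm.calibration("wrist");im=arm.grab_frame("wrist")[...,::-1].copy()
h=cv2.cvtColor(im,cv2.COLOR_BGR2HSV);m=((h[...,1]>100)&(h[...,2]>60)&(h[...,0]<25)).astype(np.uint8);m[260:]=0
k=max(cv2.findContours(m,0,1)[0],key=cv2.contourArea);e=cv2.fitEllipse(k);print(e,ray(c,e[0],.072))
i2=arm.grab_frame("scene")[...,::-1]
cv2.imwrite("pics/w6.png",cv2.hconcat([cv2.resize(im[60:300,136:376],(400,400)),cv2.resize(i2[200:290,195:285],(400,400),interpolation=2)]))
```

```text
21.8833 [ 0.6151 -0.1835  0.177 ] [-0.5203  0.0186  0.4852] 0.7638951548191912
((256.70843505859375, 196.32278442382812), (17.280216217041016, 19.308048248291016), 89.99303436279297) [[ 0.6129 -0.182   0.072 ]]
```

View pics/w6.png

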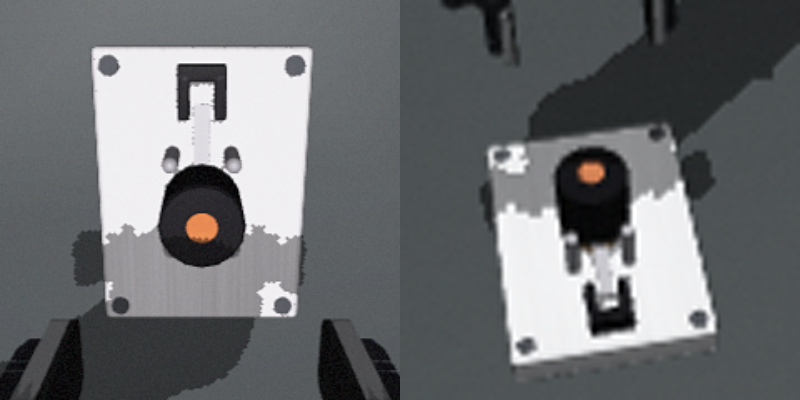

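Run:
```python
from h import *
P=[];U=[]
for n,(a,b,l,r) in dict(wrist=(100,260,200,310),scene=(220,260,215,260),top=(140,185,300,345)).items():
    c=arm.calibration(n);im=arm.grab_frame(n)[...,::-1].copy();h=cv2.cvtColor(im,cv2.COLOR_BGR2HSV)
    m=np.zeros(h.shape[:2],bool);m[a:b,l:r]=((h[...,1]>110)&(h[...,2]>80)&(h[...,0]<18))[a:b,l:r]
    yy,xx=np.nonzero(m)
    if len(xx)<4: print(n,"none");continue
    u=[xx.mean(),yy.mean()];print(n,len(xx),u,ray(c,u,.072))
    P.append(c["mtx"]@np.array(c["extrinsics"])[:3]);U.append(u)
X=cv2.triangulatePoints(P[0],P[1],np.array(U[0]).reshape(2,1),np.array(U[1]).reshape(2,1));print((X[:3]/X[3]).T)
```

```text
wrist 288 [np.float64(255.28819444444446), np.float64(195.36805555555554)] [[ 0.6129 -0.1821  0.072 ]]
scene 25 [np.float64(237.48), np.float64(238.08)] [[ 0.6119 -0.1822  0.072 ]]
top 30 [np.float64(325.4), np.float64(157.83333333333334)] [[ 0.6136 -0.183   0.072 ]]
[[ 0.6129 -0.1827  0.0733]]
```

The three views agree with the choke standing fully down: top at z ≈ 0.073 m against an expected 0.072 m, centred within about 1 mm. Handing in.

```bash
python3 -c "
from station import arm
print(arm.job_done(),arm.observe()['t'])"
```

```text
the job is handed in; nothing more can be done
the job is handed in; nothing more can be done
```

I found the heavy box on the first lift (7.3 N, so I didn't lift the other two), laid its lid bar-up on the bench, stood the choke in the nest with camera views putting it fully down on the pad, and handed the job in; no verdict came back, and I couldn't read the lever angle or pad force directly.

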